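# Key the block checker and hold a border block in its guard slot

## Task

Key in the colour order on the block checker: put the orange peg fully down into the socket marked with one dot and let go, then the blue peg into the socket marked with two dots. Then take the border block by its handle, pass it carved face first straight down through the slot in the yellow guard plate, and finish while still holding it there, hanging in the gripper with its carved face about 35 mm below the top of the plate. Leave the green peg and the round stamp where they are.

Things in the scene. Friction and masses are not known exactly. Their poses are not given: they have to be found in the camera images.
- checker: block checker, a fixed box 160 (x) x 280 (y) x 100 mm high, yaw varies. Origin: centre of its underside. Its top is one flat deck 100 mm above the table: the -y half white with two peg sockets, the +y half a yellow guard plate (8 mm thick) with the slot. Below the plate is an empty chamber, its floor 94 mm below the deck
- socket1 (a point): centre of the mouth of the socket marked with one black dot, in the deck. Round hole 19 mm in diameter with a 2 mm lead-in, 25 mm deep. Axes as the checker; z up
- socket2 (a point): the same for the socket marked with two black dots, 65 mm from socket1 along the checker's -y
- slot (a point): centre of the slot, in the plane of the top of the yellow guard plate, 105 mm from socket1 along the checker's +y. The slot is 26 mm (checker's x) by 62 mm (checker's y), 2 mm wider and longer than the block, with a 2 mm chamfered lead-in. Axes as the checker; z up
- caddy: fixed wooden peg caddy 190 (x) x 60 (y) x 40 mm high; three holes 19 mm in diameter, 25 mm deep, 60 mm apart along its x. It stands at the left or the right of the checker. Origin: centre of its underside
- orange_peg: loose orange plastic peg, 30 g, upright in any one hole of the caddy. Round, 62 mm tall: shaft 16 mm in diameter for the lower 30 mm, chamfered foot, then a head 22 mm in diameter, 32 mm high. Origin: centre of the foot's underside; z up its axis. It rests on the hole's bottom: 37 mm show above the caddy, and above the deck when fully down in a socket (origin 25 mm below the deck)
- blue_peg: the same, blue
- green_peg: the same, green; not needed, stays in its hole
- tray: fixed grey open tray 200 (x) x 130 (y) x 25 mm high, floor 5 mm thick, on the other side of the checker from the caddy. Origin: centre of its underside
- border_block: loose wooden border printing block, upright in the tray at its -x end, carved face down, 120 mm tall, about 140 g. Lower 60 mm: a board 24 mm thick (its x) by 60 mm long (its y). Upper 60 mm: the handle, 18 mm thick (x) by 44 mm long (y), gripped across its thickness. Origin: centre of the carved underside; z up to the handle. Either way round fits the slot
- block_face (a point): centre of the border block's carved underside (the body's origin)
- round_stamp: loose dark wooden stamp with a knob, 44 mm in diameter, 54 mm tall, at the +x end of the tray; leave it. Origin: centre of its underside
Not all that is in view belongs to the job. What is meant by the orange_peg is not black or white, and is the larger of those in its own colour.

How it is judged:
By the outcome, as a careful person would: the job done as asked, in the order asked, and still so for the second after the job is handed in, while the arm keeps its last pose, push and grip.
It also fails if it takes over 72 s, if anything falls off the work surface, if the arm or the gripper's body presses on something with over 40 N, if the wrist force passes 120 N, or if a joint passes its speed limit or range.

## Robot

A 7-joint arm with a two-finger parallel gripper is mounted at the origin on the work surface. World frame = base frame: x ahead of the robot, y to its left, z up, the work surface at z = 0. Lengths are in m, angles in rad, forces in N, time in s.
With the tool pointing down it reaches from about 0.35 to 0.9 m from the base axis. Payload 19.9 kg.
Tool frame: the origin (TCP) lies at the very end of the fingers, on their centre line; the grasp point (between the pads) lies 19 mm behind it; z points along the fingers, y is the line along which they close (so a half turn about z gives the same grasp; the last joint's range is limited). The gripper opens to 85 mm and grips with 20 to 120 N. Pads are 22 mm wide; open, the fingers measure 114 mm over their backs; the gripper's body (76 mm by 85 mm) begins 54 mm behind the grasp point. The pads swing forward as they close: fully open they stand 13 mm farther back than shut.
Start: joints at [1.22, 0.417, -0.01, 1.614, 0.005, 1.111, -0.053], TCP at [0.19, -0.595, 0.231] pointing down, gripper open.
Joint ranges: [-2.81, 2.81], [-0.39, 2.02], [-1.27, 1.25], [0.06, 2.57], [-1.19, 4.33], [0.19, 2], [-2.82, 2.82]. Speed limits (rad/s): [1.89, 1.89, 2.39, 2.39, 3.01, 3.01, 3.01].

## Interface

Orientations are given as a unit quaternion [x, y, z, w].
In Python, from plant import sensors, viewer, workorder gives the robot as it stands.
- The arm moves only by the tool arm_command, never from a script. Its argument "increments" is a list of rows, each an object of numbers: "x", "y", "z": the shift along the tool's x, y, z each as a share of 60 mm, from -1 to 1; "turn": the turn about the tool's z as a share of pi rad, from -1 to 1; "fingers": the opening, from -1 (shut) to 1 (fully open). A call has 1 to 8 rows; each row shifts and turns the commanded pose from where the row before left it, along the tool's axes as they then stand; what a row does not reach is not made up. A row lasts 1/8 s, in which the tool goes at most 62.5 mm and 10.7 degrees, less where a joint would pass 70% of its speed; a pose out of reach is approached as far as the arm can. A call with a number of a shift or a turn outside -1 to 1 is refused whole. A call with a gripper value outside its range is refused whole. The fingers move at their own pace and stop on an object; "newtons" is the grip in N (left out, the last holds). Time passes only in rows, so rows that do not move let the fingers close. It gives the time, the measured TCP pose, the force, the opening and the grip force at its end, in the units of the state.
- sensors.get_obs(): the state, without advancing time (a new reading comes with each control period).
- viewer.camera(name): name is "scene" or "top" or "wrist"; returns the picture (420x560x3 uint8, red, green, blue); there is no depth.
- viewer.camera_info(name): a dict with "camera_matrix" (3x3 intrinsics, pixels), "k1" (the pictures are not rectified: a ray, as slopes to the right and down, at radius r is drawn at 1 + k1 r^2 times it, then the intrinsics apply), "rvec" (rotation vector, rad) and "tvec" (3), from world to camera coordinates, as OpenCV has them. Camera axes: x right, y down, z forward; pixel columns grow to the right and rows downward; lengths in m; the calibration is good to about 2 mm. A picture is of the moment at which its call begins: read the wrist's pose just before it. camera_info takes no time and is no camera call; for the wrist camera it gives the pose at the moment of the call.
- workorder.sign_off(): hands the job in; it is judged then, once.
The state is a dict: "clock": time; "joint_positions": joint angles; "qvel": joint speeds; "joint_efforts": joint torques, N m; "tool_pos": TCP position; "orientation": TCP orientation; "force": force on the tool from outside, world axes, zero at the start; "torque": the same for the moment, N m; "width": opening from 0.0 (shut) to 1.0 (fully open); "finger_force": force on a finger pad.
Only numpy, scipy, OpenCV 4.12 (cv2) and the standard library are available. Lean on these libraries where they do the work, as an engineer would, in place of code of your own. Each camera call takes 0.05 s, during which the arm holds its last target. There are 200 camera calls.

## Working session

There is one attempt and no reset: what is moved stays moved. The work goes in short steps, Python scripts to look and compute and a tool call to move; the robot and the scene stay as the last step left them, time stands still between calls to the robot, and variables do not carry over. Pictures are saved under pics/ and viewed, at most 13 in all, crops included, and the job is handed in when it is done.

Besides the shell and the picture viewer there is one more tool, called after "Request:" as name(argument=value, ...) on one line, values as JSON. arm_command: Moves the arm, as the interface text tells. Its arguments: {"type":"object","properties":{"increments":{"type":"array","items":{"type":"object","properties":{"x":{"type":"number"},"y":{"type":"number"},"z":{"type":"number"},"turn":{"type":"number"},"fingers":{"type":"number"}}}},"newtons":{"type":"number"}},"required":["increments"]}

```bash
mkdir -p pics
cat > h.py <<'E'
import numpy as np, cv2
from plant import sensors, viewer, workorder
def ci(n):
    i=viewer.camera_info(n); R=cv2.Rodrigues(np.array(i["rvec"],float))[0]
    return np.array(i["camera_matrix"]),float(i["k1"]),R,np.array(i["tvec"],float).ravel()
def ray(c,p):
    K,k,R,t=c; d=np.linalg.solve(K,[p[0],p[1],1])[:2]; s=d.copy()
    for _ in range(20): s=d/(1+k*(s@s))
    v=R.T@np.array([s[0],s[1],1]); return -R.T@t, v/np.linalg.norm(v)
def plane(c,p,z):
    o,v=ray(c,p); return o+v*(z-o[2])/v[2]
def tri(*cp):
    A=np.zeros((3,3));b=np.zeros(3);L=[]
    for c,p in cp:
        o,v=ray(c,p);P=np.eye(3)-np.outer(v,v);A+=P;b+=P@o;L.append((o,P))
    x=np.linalg.solve(A,b); return x,max(np.linalg.norm(P@(x-o)) for o,P in L)
def proj(c,X):
    K,k,R,t=c; q=R@np.array(X)+t; s=q[:2]/q[2]; s=s*(1+k*(s@s)); return (K@[s[0],s[1],1])[:2]
def snap(n,f):
    c=ci(n); im=viewer.camera(n).copy(); cv2.imwrite(f"pics/{f}.png",im[:,:,::-1]); np.save(f"pics/{f}.npy",im)
    np.save(f"pics/{f}_c.npy",np.array(c,dtype=object),allow_pickle=True); return c,im
def load(f): return list(np.load(f"pics/{f}_c.npy",allow_pickle=True)),np.load(f"pics/{f}.npy")
E
python3 - <<'E'
from h import *
print(sensors.get_obs())
for n in("scene","top","wrist"):
    c,im=snap(n,n+"0"); print(n,-c[2].T@c[3], c[0].ravel(),c[1])
a=np.vstack([cv2.imread(f"pics/{n}0.png") for n in("scene","top")])
E
```

```text
{'clock': 0.0, 'joint_positions': array([ 1.22048279,  0.41799578, -0.01029285,  1.61419261,  0.00470192,
        1.1107096 , -0.05304785]), 'qvel': array([-0.00064547, -0.0020887 ,  0.00036679, -0.00017672,  0.00042188,
        0.00032599, -0.000656  ]), 'joint_efforts': array([-2.16112380e-04, -8.64440846e+01,  6.79015238e-01, -4.34895837e+01,
        1.91833422e-02,  7.48289865e-03,  3.35521456e-06]), 'tool_pos': array([ 0.18982809, -0.5950946 ,  0.23063897]), 'orientation': array([ 9.88106424e-01,  1.53770230e-01, -1.47694106e-04, -6.23620314e-04]), 'force': array([-0.12242632, -0.97931855, -0.26377956]), 'torque': array([ 0.02066588, -0.00136227,  0.00023517]), 'finger_force': 0.0, 'width': 1.000518732684231}
scene [ 1.28935826 -0.58380852  0.79201051] [535.35566643   0.         279.80466301   0.         535.35566643
 209.01734633   0.           0.           1.        ] -0.07138541322480586
top [ 0.4494517  -0.02818145  1.14218574] [477.00264136   0.         275.95557073   0.         477.00264136
 212.75839158   0.           0.           1.        ] 0.028436029781321485
wrist [ 0.26861679 -0.56945167  0.37403388] [307.64509251   0.         274.79815738   0.         307.64509251
 207.51747705   0.           0.           1.        ] -0.03482953892878386
```

View pics/top0.png

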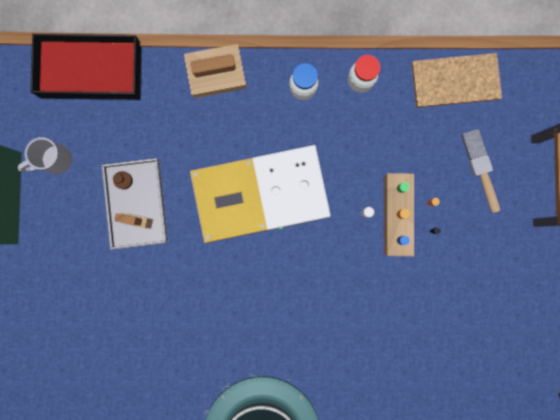

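View pics/scene0.png

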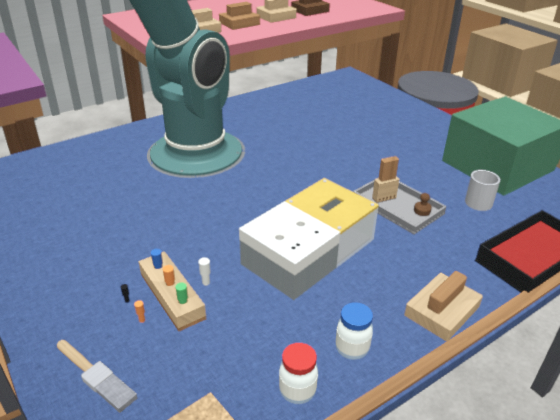

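Top view: the caddy at x≈400 holds green (404,187), orange (404,214) and blue (404,240). Deck sockets are at (276,189) [one dot] and (304,184) [two dots], the slot at (229,200), and the border block at (133,220).
Candidates for the orange peg are the caddy orange (404,214; scene 169,275), the small loose orange (435,202; scene 140,311), loose black (436,231) and loose white (368,212). I choose the caddy one, as it is the larger of the two oranges, and will check it in a close crop.

```bash
cat >> h.py <<'E'
def blobs(im,lo,hi,amin=8):
    m=cv2.inRange(cv2.cvtColor(im,cv2.COLOR_RGB2HSV),np.array(lo),np.array(hi))
    n,l,s,ce=cv2.connectedComponentsWithStats(m)
    return [(ce[i].round(1),s[i][:5]) for i in range(1,n) if s[i][4]>=amin],m
COL=dict(orange=((8,170,120),(18,255,255)),blue=((106,215,120),(116,255,255)),green=((55,120,80),(80,255,255)),yellow=((20,150,120),(28,255,255)))
E
python3 - <<'E'
from h import *
for n in("top","scene"):
    c,im=load(n+"0")
    for k in COL:
        print(n,k,[(list(a),list(map(int,b))) for a,b in blobs(im,*COL[k])[0]][:8])
ct,it=load("top0");cs,isc=load("scene0")
for p in[(404,240),(404,214),(435,202)]: print(cv2.cvtColor(it[p[1]:p[1]+1,p[0]:p[0]+1],cv2.COLOR_RGB2HSV))
for nm,a,b in[("orange",(404,214),(169,270)),("blue",(404,240),(157,255)),("green",(404,187),(182,288)),("slot",(229,200),(332,204)),("s1",(276,189),(300,223)),("s2",(304,184),(280,237)),("small",(435,202),(140,308))]:
    print(nm,tri((ct,a),(cs,b)))
print("block top z.12",plane(ct,(126,219),.12))
a=cv2.resize(it[150:270,355:475],(480,480),interpolation=2); b=cv2.resize(isc[240:330,110:230],(480,360),interpolation=2)
cv2.imwrite("pics/crop1.png",a[:,:,::-1])
E
```

```text
top orange []
top blue []
top green [([np.float64(399.8), np.float64(188.2)], [398, 185, 6, 6, 19])]
top yellow []
scene orange []
scene blue []
scene green [([np.float64(181.7), np.float64(295.2)], [177, 289, 10, 14, 101])]
scene yellow []
[[[107 153 224]]]
[[[ 19 137 226]]]
[[[ 18 142 226]]]
orange (array([ 0.51309355, -0.31576248,  0.07018238]), np.float64(0.0014179918856388055))
blue (array([ 0.45466093, -0.31603806,  0.06770079]), np.float64(0.0011876126099878241))
green (array([ 0.5739922 , -0.31645627,  0.07028287]), np.float64(0.0012604877426444336))
slot (array([0.54022852, 0.075436  , 0.09567245]), np.float64(0.0014760092533231803))
s1 (array([ 0.56370698, -0.02918859,  0.10038585]), np.float64(0.00020063636833269528))
s2 (array([ 0.57596485, -0.09013315,  0.09712446]), np.float64(0.0005932879457242642))
small (array([ 0.54385451, -0.39641941,  0.03496228]), np.float64(0.0022237963470660388))
block top z.12 [0.49502825 0.291305   0.12      ]
```

View pics/crop1.png

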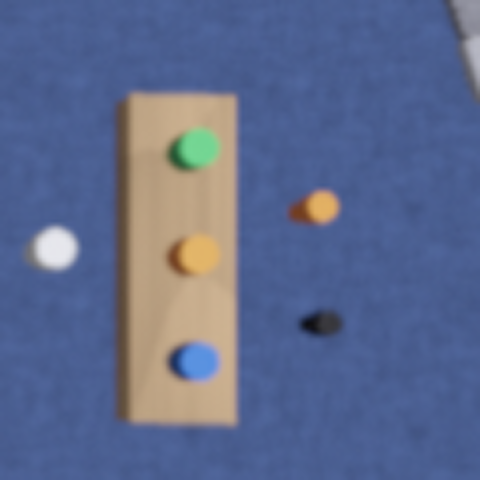

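Crop check: the caddy's middle peg (orange, crop 198,255) has a bigger head than the loose orange one (crop 322,207), so the choice holds. Measured heights fit: peg heads ~0.07 and deck ~0.10.

```bash
cat >> h.py <<'E'
def pose():
    o=sensors.get_obs(); q=o["orientation"]; yaw=2*np.arctan2(q[1],q[0]); return o["tool_pos"],(yaw+np.pi/2)%np.pi-np.pi/2 if False else yaw,o
def plan(x,y,z,yaw=None):
    p,a,o=pose()
    if yaw is None: yaw=a
    d=np.array([x,y,z])-p; dt=(a-yaw+np.pi)%(2*np.pi)-np.pi
    b=yaw; v=np.array([np.cos(b)*d[0]+np.sin(b)*d[1], np.sin(b)*d[0]-np.cos(b)*d[1], -d[2]])
    print("t",round(o["clock"],2),"tcp",p.round(4),"yaw",round(np.degrees(a),2),"F",o["force"].round(1),"w",round(o["width"],3),"ff",round(o["finger_force"],1))
    print("  turn first (pi):",round(dt/np.pi,4),"then shares xyz(60mm):",(v/.06).round(3))
E
python3 - <<'E'
from h import *
c=ci("wrist"); print(c[2].T@[0,0,1], c[2].T@[1,0,0]); print(sensors.get_obs()["orientation"])
plan(.42,-.316,.23,0)
E
```

```text
[-0.30655767 -0.09722518 -0.94687362] [ 3.03671807e-01 -9.52776573e-01 -4.84799261e-04]
[ 9.88100731e-01  1.53807382e-01 -1.08061320e-04 -4.73160700e-04]
t 0.15 tcp [ 0.1899 -0.5952  0.2308] yaw 17.7 F [ 0.1 -0.1  0.4] w 1.003 ff 0.0
  turn first (pi): 0.0983 then shares xyz(60mm): [ 3.835 -4.653  0.013]
```

Request:
arm_command(increments=[{"turn": 0.049,"fingers": 1},{"turn": 0.049},{"x": 0.7,"y": -0.62},{"x": 0.7,"y": -0.62},{"x": 0.7,"y": -0.62},{"x": 0.7,"y": -0.62},{"x": 0.7,"y": -0.62},{"x": 0.7,"y": -0.62}])

```text
validation failed for argument at $.in...
```

Request:
arm_command(increments=[{"x": 0.9,"y": -0.93},{"x": 0}])

```text
validation failed for argument at $.in...
```

Run:
```python
from h import *
plan(.513,-.316,.23,0)
snap("wrist","w1")
```

```text
t 0.15 tcp [ 0.1899 -0.5952  0.2308] yaw 17.7 F [ 0.1 -0.1  0.4] w 1.003 ff 0.0
  turn first (pi): 0.0983 then shares xyz(60mm): [ 5.385 -4.653  0.013]
```

View pics/w1.png

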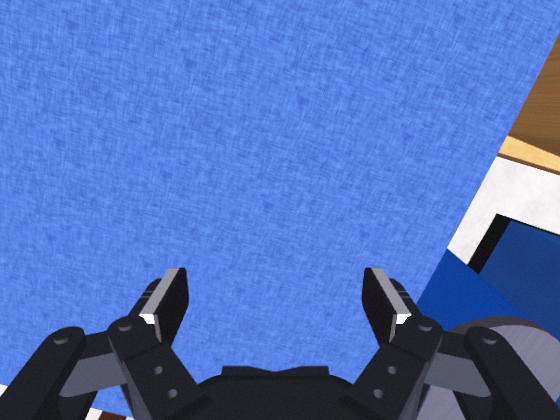

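The move was refused, so this picture only shows empty cloth and the open fingers. I'll try again with all keys in each row.

Request:
arm_command(increments=[{"x": 0,"y": 0,"z": 0,"turn": 0.049,"fingers": 1},{"x": 0,"y": 0,"z": 0,"turn": 0.049,"fingers": 1},{"x": 0.7,"y": -0.62,"z": 0,"turn": 0,"fingers": 1},{"x": 0.7,"y": -0.62,"z": 0,"turn": 0,"fingers": 1},{"x": 0.7,"y": -0.62,"z": 0,"turn": 0,"fingers": 1},{"x": 0.7,"y": -0.62,"z": 0,"turn": 0,"fingers": 1},{"x": 0.7,"y": -0.62,"z": 0,"turn": 0,"fingers": 1},{"x": 0.7,"y": -0.62,"z": 0,"turn": 0,"fingers": 1}], newtons=40)

```text
clock: 1.2
tool_pos: [0.4429, -0.3706, 0.2313]
orientation: [1.0, 0.0, -0.0, 0.0]
force: [0.4, -0.5, -0.2]
width: 1.0
finger_force: 0.0
```

Run:
```python
from h import *
snap("wrist","w2")
```

Request:
arm_command(increments=[{"x": 0.5,"y": -0.45,"z": 0,"turn": 0,"fingers": 1},{"x": 0.5,"y": -0.46,"z": 0,"turn": 0,"fingers": 1},{"x": 0,"y": 0,"z": 0,"turn": 0,"fingers": 1}])

```text
clock: 1.62
tool_pos: [0.5037, -0.3145, 0.231]
orientation: [1.0, 0.003, 0.0, -0.001]
force: [-1.4, -0.9, -0.8]
width: 0.999
finger_force: 0.0
```

Run:
```python
from h import *
plan(.513,-.316,.23,0)
snap("wrist","w3")
a=[cv2.imread(f"pics/{n}.png") for n in("w2","w3")]
cv2.imwrite("pics/v23.png",cv2.resize(np.hstack(a),(800,300),interpolation=3))
```

```text
t 1.62 tcp [ 0.5037 -0.3145  0.231 ] yaw 0.32 F [-1.4 -0.9 -0.8] w 0.999 ff 0.0
  turn first (pi): 0.0018 then shares xyz(60mm): [0.154 0.024 0.017]
```

View pics/v23.png

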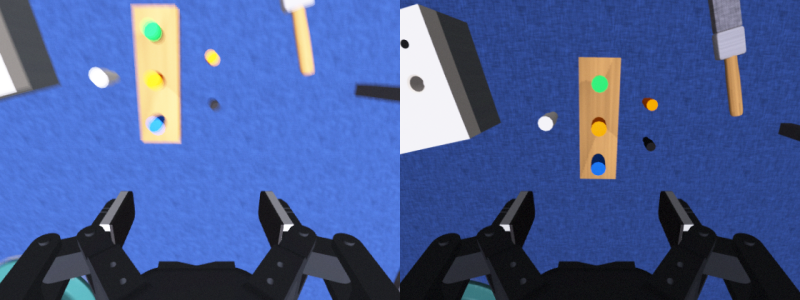

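The left picture (w2) is motion-blurred and bright; the right (w3) is crisp, with caddy pegs green ≈(279,118), orange ≈(277,180) and blue ≈(277,230).

```bash
cat >> h.py <<'E'
def topblob(im,p,tol=(8,70,60),r=25):
    """centre of the min enclosing ellipse of the region round p of like colour"""
    h=cv2.cvtColor(cv2.medianBlur(im,3),cv2.COLOR_RGB2HSV).astype(int); x,y=map(int,np.round(p))
    s=np.median(h[y-1:y+2,x-1:x+2].reshape(-1,3),0); m=np.all(abs(h-s)<=tol,2).astype(np.uint8)
    k=np.zeros_like(m); k[max(0,y-r):y+r+1,max(0,x-r):x+r+1]=1
    n,l,st,ce=cv2.connectedComponentsWithStats(m*k); i=l[y,x]
    cn=max(cv2.findContours((l==i).astype(np.uint8),0,1)[0],key=len)
    e=cv2.fitEllipse(cv2.convexHull(cn)) if len(cn)>5 else None
    return s,st[i].tolist(),ce[i].round(2),e
E
python3 - <<'E'
from h import *
S={"w2":dict(o=(215,111),b=(221,172),g=(213,44)),"w3":dict(o=(277,180),b=(277,235),g=(279,118)),"top0":dict(o=(404,213),b=(404,240),g=(404,187))}
E={}
for f in S:
    c,im=load(f)
    for k,p in S[f].items():
        s,st,ce,e=topblob(im,p); E[f,k]=(c,e[0]); print(f,k,s,st,ce,np.round(e[0],1),np.round(e[1],1), plane(c,e[0],.077).round(4))
for k in"obg":
    print(k,[ (x.round(4),round(r,4)) for x,r in [tri(E["w3",k],E["top0",k]),tri(E["w3",k],E["w2",k])]])
E
```

```text
w2 o [ 29. 202. 255.] [202, 100, 27, 26, 509] [214.39 112.15] [214.8 112.4] [23.3 28.7] [ 0.5177 -0.3143  0.077 ]
w2 b [ 97. 177. 255.] [209, 165, 19, 19, 229] [217.74 174.78] [218.2 174.1] [14.  22.2] [ 0.4593 -0.3142  0.077 ]
w2 g [ 79. 178. 255.] [202, 31, 23, 25, 429] [213.03  43.05] [213.   43.1] [22.5 23.9] [ 0.5761 -0.316   0.077 ]
w3 o [ 22. 243. 246.] [267, 170, 23, 21, 376] [278.01 179.98] [278.1 179.9] [21.  22.3] [ 0.5144 -0.317   0.077 ]
w3 b [107. 224. 242.] [268, 227, 20, 18, 289] [277.15 235.58] [277.1 235.6] [18.2 19.8] [ 0.4543 -0.3165  0.077 ]
w3 g [ 72. 200. 239.] [269, 106, 22, 23, 399] [279.29 117.07] [279.3 117.1] [21.8 22.7] [ 0.5744 -0.3176  0.077 ]Traceback (most recent call last):
  File "<stdin>", line 7, in <module>
  File "h.py", line 44, in topblob
    e=cv2.fitEllipse(cv2.convexHull(cn)) if len(cn)>5 else None
      ~~~~~~~~~~~~~~^^^^^^^^^^^^^^^^^^^^
cv2.error: OpenCV(4.12.0) /io/opencv/modules/imgproc/src/shapedescr.cpp:361: error: (-201:Incorrect size of input array) There should be at least 5 points to fit the ellipse in function 'fitEllipseNoDirect'
```

Peg tops at z 0.077: green, orange and blue are spaced 60.1 mm apart (60 expected), which confirms the height. Orange is at (0.5144,-0.317) and blue at (0.4543,-0.3165).

Request:
arm_command(increments=[{"x": 0.178,"y": 0.042,"z": 0.5,"turn": 0,"fingers": 0.6},{"x": 0,"y": 0,"z": 0.9,"turn": 0,"fingers": 0.6},{"x": 0,"y": 0,"z": 0.7,"turn": 0,"fingers": 0.6},{"x": 0,"y": 0,"z": 0,"turn": 0,"fingers": 0.6}])

```text
clock: 2.17
tool_pos: [0.5101, -0.32, 0.1028]
orientation: [1.0, -0.0, -0.002, -0.001]
force: [0.2, 0.1, 0.1]
width: 0.802
finger_force: 0.0
```

Run:
```python
from h import *
plan(.5144,-.317,.052,0)
c,im=snap("wrist","w4")
print(proj(c,(.5144,-.317,.077)))
```

```text
t 2.17 tcp [ 0.5101 -0.32    0.1028] yaw -0.02 F [0.2 0.1 0.1] w 0.802 ff 0.0
  turn first (pi): -0.0001 then shares xyz(60mm): [ 0.072 -0.049  0.847]
[270.99091136 240.14525419]
```

View pics/w4.png

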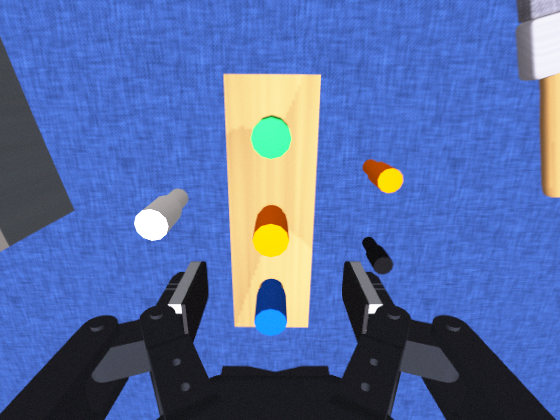

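The prediction (271,240) matches the orange top in view at (271,239). Descend and grip.

Request:
arm_command(increments=[{"x": 0.072,"y": -0.049,"z": 0.4,"turn": 0,"fingers": 0.4},{"x": 0,"y": 0,"z": 0.44,"turn": 0,"fingers": 0.2},{"x": 0,"y": 0,"z": 0,"turn": 0,"fingers": 0.2},{"x": 0,"y": 0,"z": 0,"turn": 0,"fingers": -1},{"x": 0,"y": 0,"z": 0,"turn": 0,"fingers": -1},{"x": 0,"y": 0,"z": 0,"turn": 0,"fingers": -1},{"x": 0,"y": 0,"z": 0,"turn": 0,"fingers": -1}], newtons=50)

```text
clock: 3.1
tool_pos: [0.5177, -0.3176, 0.0569]
orientation: [1.0, 0.0, 0.001, 0.001]
force: [-0.9, 0.4, 10.2]
width: 0.239
finger_force: 48.6
```

Request:
arm_command(increments=[{"x": 0,"y": 0,"z": -0.4,"turn": 0,"fingers": -1},{"x": 0,"y": 0,"z": -0.9,"turn": 0,"fingers": -1},{"x": 0,"y": 0,"z": -0.9,"turn": 0,"fingers": -1},{"x": -0.1,"y": -0.6,"z": -0.6,"turn": 0,"fingers": -1},{"x": -0.1,"y": -0.95,"z": 0,"turn": 0,"fingers": -1},{"x": -0.1,"y": -0.95,"z": 0,"turn": 0,"fingers": -1},{"x": -0.2,"y": -0.95,"z": 0,"turn": 0,"fingers": -1},{"x": 0,"y": -0.85,"z": 0,"turn": 0,"fingers": -1}])

```text
clock: 4.1
tool_pos: [0.4858, -0.0572, 0.2242]
orientation: [1.0, 0.001, 0.001, 0.0]
force: [0.8, -0.2, -0.4]
width: 0.234
finger_force: 49.1
```

Request:
arm_command(increments=[{"x": 0,"y": 0,"z": 0,"turn": 0,"fingers": -1},{"x": 0,"y": 0,"z": 0,"turn": 0,"fingers": -1}])

```text
clock: 4.35
tool_pos: [0.4866, -0.0594, 0.2237]
orientation: [1.0, 0.0, 0.001, 0.0]
force: [0.2, -0.6, -0.1]
width: 0.236
finger_force: 49.1
```

Run:
```python
from h import *
plan(.5637,-.029,.23,0)
c,im=snap("wrist","w5")
for p in[(.5637,-.0292,.1),(.576,-.09,.1),(.54,.0754,.1)]: print(proj(c,p))
```

```text
t 4.35 tcp [ 0.4866 -0.0594  0.2237] yaw 0.05 F [ 0.2 -0.6 -0.1] w 0.236 ff 49.1
  turn first (pi): 0.0003 then shares xyz(60mm): [ 1.284 -0.506 -0.105]
[239.15915388 110.72214552]
[312.84264244  95.15402007]
[119.0096936 140.1623506]
```

View pics/w5.png

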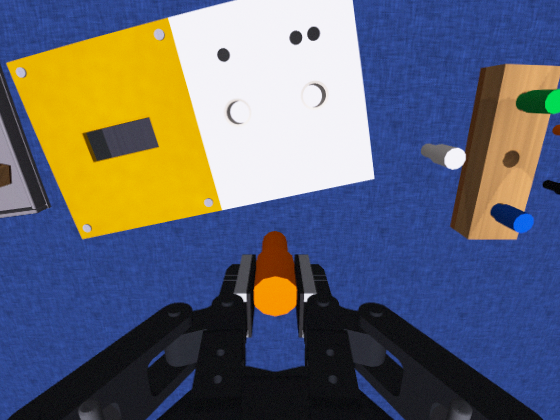

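Orange hangs upright in the gripper, top at (275,297). On the deck are one dot (223,55) with socket1 ≈(239,112), two dots (305,36) with socket2 ≈(314,95), and the slot ≈(121,139).

```bash
cat >> h.py <<'E'
def sock(im,p,r=19):
    x,y=map(int,p); g=cv2.cvtColor(im,cv2.COLOR_RGB2GRAY)[y-r:y+r,x-r:x+r]
    G=cv2.resize(g,None,fx=6,fy=6,interpolation=cv2.INTER_CUBIC).astype(np.float32)
    bg=np.median(G); m=(abs(G-bg)>8).astype(np.uint8); m=cv2.morphologyEx(m,cv2.MORPH_OPEN,np.ones((5,5)))
    ys,xs=np.nonzero(m); h=cv2.convexHull(np.c_[xs,ys].astype(np.int32)); e=cv2.fitEllipse(h)
    return (np.array(e[0])+.5)/6-.5+[x-r,y-r], np.array(e[1])/6
def slotc(im,c,p,z=.1,r=50,thr=110):
    x,y=map(int,p); h=cv2.cvtColor(im,cv2.COLOR_RGB2HSV); m=(h[...,1]<thr).astype(np.uint8)*255
    k=np.zeros_like(m);k[y-r:y+r,x-r:x+r]=1; m=cv2.morphologyEx(m*k,cv2.MORPH_CLOSE,np.ones((3,3)))
    cn=[q for q in cv2.findContours(m,0,1)[0] if cv2.contourArea(q)>30]; q=min(cn,key=lambda q:np.linalg.norm(q.mean((0,1))-p))
    w=np.array([plane(c,v,z)[:2] for v in cv2.convexHull(q)[:,0]]).astype(np.float32)*1000
    (cx,cy),s,a=cv2.minAreaRect(w); b=cv2.boxPoints(((cx,cy),s,a)); e=max([b[1]-b[0],b[2]-b[1]],key=np.linalg.norm)
    e=e*np.sign(e[1]); return np.array([cx,cy]),np.round(s,1),np.degrees(np.arctan2(-e[0],e[1]))
E
python3 - <<'E'
from h import *
c,im=load("w5"); P=[]
for p in((239,112),(314,95)):
    q,s=sock(im,p); P.append(plane(c,q,.1)); print(q,s,P[-1].round(4))
S=slotc(im,c,(121,139)); print("slot",S)
v=P[0]-P[1];print("s-s",np.linalg.norm(v),"yaw",np.degrees(np.arctan2(-v[0],v[1])),"s1-slot",np.linalg.norm(S[0]/1000-P[0][:2]))
ct,it=load("top0")
print("top",[ (q.round(1),s.round(1),plane(ct,q,.1).round(4)) for q,s in (sock(it,p,9) for p in((276,189),(304,184)))],slotc(it,ct,(229,200),r=25))
d=topblob(im,(223,55)); print("dot",d[1:3]); D=topblob(it,(271,170),r=8); print(D[1:3],tri((c,d[2]),(ct,D[2])))
o,R=pose()[:2]; e=topblob(im,(275,297))[3]; print("peg top in hand",np.round(e,1),plane(c,e[0],o[2]+.0205).round(4),o.round(4))
E
```

```text
[237.02529271 111.32081477] [25.11391958 26.89485423] [ 0.5632 -0.0274  0.1   ]
[313.86746597  93.87675349] [25.56705729 27.95035807] [ 0.577  -0.0908  0.1   ]
slot (array([540.81799316,  72.68851471]), array([24.9, 57.4]), np.float32(12.114245))
s-s 0.06487385355068348 yaw 12.25389104375525 s1-slot 0.10257336875383237
top [(array([275.2, 188.5]), array([ 7.3, 10.3]), array([ 0.565 , -0.0273,  0.1   ])), (array([304.7, 182.6]), array([ 7.3, 10.2]), array([ 0.5784, -0.092 ,  0.1   ]))] (array([539.39904785,  74.97803497]), array([24.6, 60.5]), np.float32(11.751413))
dot ([218, 49, 11, 12, 90], array([222.97,  54.76]))
([269, 168, 5, 5, 21], array([271., 170.])) (array([ 0.60614686, -0.01773633,  0.0994552 ]), np.float64(0.0002792919254167323))Traceback (most recent call last):
  File "<stdin>", line 10, in <module>
    return _wrapfunc(a, 'round', decimals=decimals, out=out)
    return _wrapit(obj, method, *args, **kwds)
    conv = _array_converter(obj)
ValueError: setting an array element with a sequence. The requested array has an inhomogeneous shape after 1 dimensions. The detected shape was (3,) + inhomogeneous part.
```

Run:
```python
from h import *
c,im=load("w5")
s,st,ce,e=topblob(im,(275,297),r=30); print(st,e); print(plane(c,e[0],.2437+.0005).round(4))
plan(.5632,-.0274,.15,0)
```

```text
[254, 276, 43, 40, 1367] ((274.5565185546875, 295.4993591308594), (38.88890838623047, 45.57466506958008), 90.62802124023438)
[ 0.484  -0.0586  0.2442]
t 4.4 tcp [ 0.4866 -0.0598  0.2235] yaw -0.01 F [ 0.7 -0.9 -0.9] w 0.233 ff 49.1
  turn first (pi): -0.0001 then shares xyz(60mm): [ 1.277 -0.541  1.224]
```

Request:
arm_command(increments=[{"x": 0.66,"y": -0.27,"z": 0,"turn": 0,"fingers": -1},{"x": 0.663,"y": -0.26,"z": 0,"turn": 0,"fingers": -1},{"x": 0,"y": 0,"z": 0.5,"turn": 0,"fingers": -1},{"x": 0,"y": 0,"z": 0.56,"turn": 0,"fingers": -1},{"x": 0,"y": 0,"z": 0,"turn": 0,"fingers": -1},{"x": 0,"y": 0,"z": 0,"turn": 0,"fingers": -1}])

```text
clock: 5.15
tool_pos: [0.5664, -0.0277, 0.1606]
orientation: [1.0, -0.0, 0.001, 0.0]
force: [0.5, 0.9, 0.8]
width: 0.236
finger_force: 49.1
```

Run:
```python
from h import *
plan(.566,-.028,.150,0)
```

```text
t 5.15 tcp [ 0.5664 -0.0277  0.1606] yaw -0.0 F [0.5 0.9 0.8] w 0.236 ff 49.1
  turn first (pi): -0.0 then shares xyz(60mm): [-0.006  0.005  0.176]
```

Down 44 mm to seat (full seating at TCP ≈ 0.117), gently.

Request:
arm_command(increments=[{"x": 0,"y": 0,"z": 0.2,"turn": 0,"fingers": -1},{"x": 0,"y": 0,"z": 0.15,"turn": 0,"fingers": -1},{"x": 0,"y": 0,"z": 0.12,"turn": 0,"fingers": -1},{"x": 0,"y": 0,"z": 0.1,"turn": 0,"fingers": -1},{"x": 0,"y": 0,"z": 0,"turn": 0,"fingers": -1}])

```text
clock: 5.78
tool_pos: [0.5656, -0.027, 0.1246]
orientation: [1.0, 0.0, -0.0, -0.0]
force: [0.4, -0.1, -1.4]
width: 0.237
finger_force: 49.1
```

Request:
arm_command(increments=[{"x": 0,"y": 0,"z": 0.08,"turn": 0,"fingers": -1},{"x": 0,"y": 0,"z": 0.05,"turn": 0,"fingers": -1},{"x": 0,"y": 0,"z": 0,"turn": 0,"fingers": -1}])

```text
clock: 6.15
tool_pos: [0.5658, -0.027, 0.1172]
orientation: [1.0, 0.0, -0.0, -0.0]
force: [0.7, -0.1, -0.2]
width: 0.233
finger_force: 49.2
```

Request:
arm_command(increments=[{"x": 0,"y": 0,"z": 0.04,"turn": 0,"fingers": -1},{"x": 0,"y": 0,"z": 0.03,"turn": 0,"fingers": -1},{"x": 0,"y": 0,"z": 0,"turn": 0,"fingers": -1}])

```text
clock: 6.52
tool_pos: [0.568, -0.027, 0.116]
orientation: [1.0, 0.0, 0.003, 0.0]
force: [-4.7, -1.2, 37.5]
width: 0.237
finger_force: 54.1
```

Request:
arm_command(increments=[{"x": 0,"y": 0,"z": -0.06,"turn": 0,"fingers": 0},{"x": 0,"y": 0,"z": 0,"turn": 0,"fingers": 0},{"x": 0,"y": 0,"z": 0,"turn": 0,"fingers": 0},{"x": 0,"y": 0,"z": -0.5,"turn": 0,"fingers": 0},{"x": 0,"y": 0,"z": -0.9,"turn": 0,"fingers": 0},{"x": 0,"y": 0.4,"z": -0.5,"turn": 0,"fingers": 0},{"x": -0.35,"y": 0.9,"z": 0,"turn": 0,"fingers": 0},{"x": -0.35,"y": 0.9,"z": 0,"turn": 0,"fingers": 0}])

```text
clock: 7.52
tool_pos: [0.5233, -0.1604, 0.2308]
orientation: [1.0, 0.001, 0.0, 0.0]
force: [0.9, -1.1, -0.5]
width: 0.498
finger_force: 0.0
```

Request:
arm_command(increments=[{"x": -0.35,"y": 0.9,"z": 0,"turn": 0,"fingers": 0},{"x": -0.35,"y": 0.9,"z": 0,"turn": 0,"fingers": 0},{"x": -0.35,"y": 0.8,"z": 0,"turn": 0,"fingers": 0.3},{"x": -0.15,"y": 0,"z": 0,"turn": 0,"fingers": 0.3},{"x": 0,"y": 0,"z": 0,"turn": 0,"fingers": 0.3}])

```text
clock: 8.15
tool_pos: [0.4517, -0.3148, 0.2304]
orientation: [1.0, 0.0, -0.0, -0.0]
force: [0.1, 0.7, 0.4]
width: 0.65
finger_force: 0.0
```

Run:
```python
from h import *
plan(.4543,-.3165,.057,0)
ct,it=snap("top","t6"); c,im=snap("wrist","w6")
p=proj(c,(.4543,-.3165,.077)); print(p)
e=topblob(im,p); print(e[1],plane(c,e[3][0],.077))
print(proj(ct,(.5635,-.0274,.137)))
cv2.imwrite("pics/v6.png",cv2.resize(it[140:260,180:360],(720,480),interpolation=2)[:,:,::-1])
```

```text
t 8.15 tcp [ 0.4517 -0.3148  0.2304] yaw 0.03 F [0.1 0.7 0.4] w 0.65 ff 0.0
  turn first (pi): 0.0002 then shares xyz(60mm): [0.043 0.028 2.89 ]
[277.68125371 188.55894885]
[267, 178, 21, 21, 348] [ 0.45498472 -0.31599477  0.077     ]
[275.25802069 187.25731716]
```

View pics/v6.png

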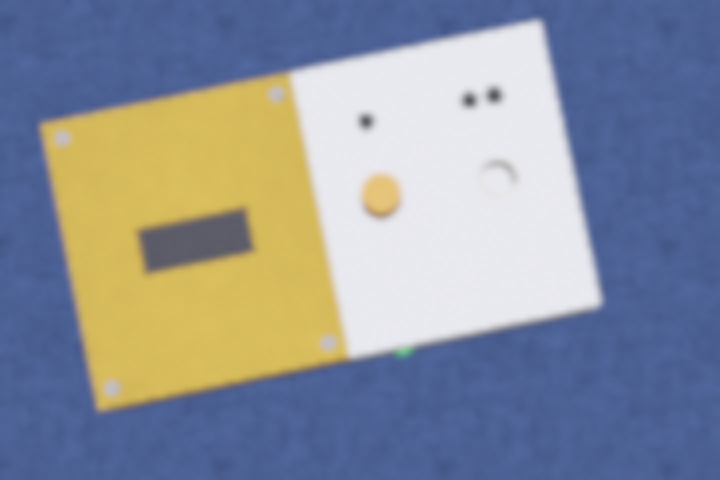

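The crop shows orange standing in socket1 at crop (381,194), i.e. full (275,188), where predicted; socket2 at crop (498,178) is empty. Now blue.

Request:
arm_command(increments=[{"x": 0.05,"y": 0.023,"z": 0.9,"turn": 0,"fingers": 0.2},{"x": 0,"y": 0,"z": 0.9,"turn": 0,"fingers": 0.2},{"x": 0,"y": 0,"z": 0.7,"turn": 0,"fingers": 0.1},{"x": 0,"y": 0,"z": 0.37,"turn": 0,"fingers": 0.1},{"x": 0,"y": 0,"z": 0,"turn": 0,"fingers": 0.1},{"x": 0,"y": 0,"z": 0,"turn": 0,"fingers": 0.1}])

```text
clock: 9.0
tool_pos: [0.456, -0.3163, 0.0595]
orientation: [1.0, 0.001, 0.001, 0.0]
force: [-0.8, -0.6, 0.1]
width: 0.549
finger_force: 0.0
```

Request:
arm_command(increments=[{"x": 0,"y": 0,"z": 0,"turn": 0,"fingers": -1},{"x": 0,"y": 0,"z": 0,"turn": 0,"fingers": -1},{"x": 0,"y": 0,"z": 0,"turn": 0,"fingers": -1}])

```text
clock: 9.38
tool_pos: [0.4558, -0.3168, 0.0597]
orientation: [1.0, 0.0, 0.001, 0.0]
force: [0.2, 1.0, 8.9]
width: 0.232
finger_force: 48.7
```

Request:
arm_command(increments=[{"x": 0,"y": 0,"z": -0.4,"turn": 0,"fingers": -1},{"x": 0,"y": 0,"z": -0.9,"turn": 0,"fingers": -1},{"x": 0,"y": 0,"z": -0.9,"turn": 0,"fingers": -1},{"x": 0,"y": -0.5,"z": -0.65,"turn": 0,"fingers": -1},{"x": 0.2,"y": -0.9,"z": 0,"turn": 0,"fingers": -1},{"x": 0.25,"y": -0.9,"z": 0,"turn": 0,"fingers": -1},{"x": 0.28,"y": -0.9,"z": 0,"turn": 0,"fingers": -1},{"x": 0,"y": -0.58,"z": 0,"turn": 0,"fingers": -1}])

```text
clock: 10.38
tool_pos: [0.4993, -0.0869, 0.2302]
orientation: [1.0, 0.002, 0.001, -0.0]
force: [-0.1, -0.4, -0.2]
width: 0.23
finger_force: 49.2
```

Request:
arm_command(increments=[{"x": 0,"y": 0,"z": 0,"turn": 0,"fingers": -1},{"x": 0,"y": 0,"z": 0,"turn": 0,"fingers": -1}])

```text
clock: 10.62
tool_pos: [0.4986, -0.0904, 0.2298]
orientation: [1.0, 0.0, 0.0, 0.0]
force: [-0.8, -0.1, -0.2]
width: 0.234
finger_force: 49.2
```

Run:
```python
from h import *
plan(.577,-.091,.165,0)
c,im=snap("wrist","w7"); o=pose()[0]
p=proj(c,(.577,-.091,.1)); q,s=sock(im,p); print("s2",p,q,s,plane(c,q,.1))
zt=o[2]+.0173; p=proj(c,(o[0]-.002,o[1],zt)); e=topblob(im,p,r=30); print(e[1],e[3]); print("peg top",plane(c,e[3][0],zt).round(4),o.round(4))
p=proj(c,(.5635,-.0274,.137)); e=topblob(im,p); print("orange",p,e[1],plane(c,e[3][0],.137).round(4))
print("slot",slotc(im,c,proj(c,(.541,.0752,.1)),r=45))
```

```text
t 10.62 tcp [ 0.4986 -0.0904  0.2298] yaw 0.03 F [-0.8 -0.1 -0.2] w 0.234 ff 49.2
  turn first (pi): 0.0001 then shares xyz(60mm): [1.306 0.01  1.081]
s2 [276.09684629 108.85100978] [275.83887355 108.87172572] [24.84703827 26.1716156 ] [ 0.57698311 -0.09078111  0.1       ]
[254, 270, 42, 40, 1361] ((274.882568359375, 289.33660888671875), (39.19657516479492, 44.711830139160156), 91.2198715209961)
peg top [ 0.4972 -0.0898  0.247 ] [ 0.4986 -0.0908  0.2297]
orange [191.41228661 128.69381919] [176, 115, 29, 29, 645] [ 0.5632 -0.0265  0.137 ]
slot (array([540.96307373,  72.40300751]), array([24.8, 56.9]), np.float32(12.32301))
```

Request:
arm_command(increments=[{"x": 0.66,"y": 0.015,"z": 0,"turn": 0,"fingers": -1},{"x": 0.67,"y": 0,"z": 0,"turn": 0,"fingers": -1},{"x": 0,"y": 0,"z": 0.5,"turn": 0,"fingers": -1},{"x": 0,"y": 0,"z": 0.58,"turn": 0,"fingers": -1},{"x": 0,"y": 0,"z": 0,"turn": 0,"fingers": -1},{"x": 0,"y": 0,"z": 0,"turn": 0,"fingers": -1}])

```text
clock: 11.42
tool_pos: [0.5789, -0.0912, 0.166]
orientation: [1.0, -0.0, 0.001, 0.0]
force: [0.7, 0.5, -0.2]
width: 0.233
finger_force: 49.2
```

Request:
arm_command(increments=[{"x": 0,"y": 0,"z": 0.2,"turn": 0,"fingers": -1},{"x": 0,"y": 0,"z": 0.15,"turn": 0,"fingers": -1},{"x": 0,"y": 0,"z": 0.12,"turn": 0,"fingers": -1},{"x": 0,"y": 0,"z": 0.1,"turn": 0,"fingers": -1},{"x": 0,"y": 0,"z": 0,"turn": 0,"fingers": -1}])

```text
clock: 12.05
tool_pos: [0.5783, -0.0904, 0.13]
orientation: [1.0, 0.001, -0.0, -0.0]
force: [0.7, -0.4, -0.9]
width: 0.238
finger_force: 49.2
```

Request:
arm_command(increments=[{"x": 0,"y": 0,"z": 0.09,"turn": 0,"fingers": -1},{"x": 0,"y": 0,"z": 0.07,"turn": 0,"fingers": -1},{"x": 0,"y": 0,"z": 0.04,"turn": 0,"fingers": -1},{"x": 0,"y": 0,"z": 0,"turn": 0,"fingers": -1}])

```text
clock: 12.55
tool_pos: [0.5791, -0.0906, 0.1196]
orientation: [1.0, 0.0, 0.001, 0.0]
force: [-4.6, -0.5, 16.4]
width: 0.233
finger_force: 51.0
```

Request:
arm_command(increments=[{"x": 0,"y": 0,"z": -0.03,"turn": 0,"fingers": 0},{"x": 0,"y": 0,"z": 0,"turn": 0,"fingers": 0},{"x": 0,"y": 0,"z": 0,"turn": 0,"fingers": 0},{"x": 0,"y": 0,"z": -0.5,"turn": 0,"fingers": 0},{"x": 0,"y": 0,"z": -0.9,"turn": 0,"fingers": 0},{"x": 0,"y": -0.3,"z": -0.9,"turn": 0,"fingers": 0},{"x": -0.3,"y": -0.9,"z": -0.2,"turn": 0,"fingers": 0},{"x": -0.3,"y": -0.9,"z": 0,"turn": 0,"fingers": 0}])

```text
clock: 13.55
tool_pos: [0.5422, 0.0368, 0.2715]
orientation: [1.0, 0.0, 0.001, -0.0]
force: [1.1, 1.5, 0.2]
width: 0.499
finger_force: 0.0
```

Request:
arm_command(increments=[{"x": -0.3,"y": -0.9,"z": 0,"turn": 0,"fingers": 1},{"x": -0.3,"y": -0.9,"z": 0,"turn": 0,"fingers": 1},{"x": -0.3,"y": -0.9,"z": 0,"turn": 0,"fingers": 1},{"x": -0.3,"y": -0.9,"z": 0,"turn": 0,"fingers": 1},{"x": 0,"y": -0.3,"z": 0,"turn": 0,"fingers": 1},{"x": 0,"y": 0,"z": 0,"turn": 0,"fingers": 1},{"x": 0,"y": 0,"z": 0,"turn": 0,"fingers": 1}])

```text
clock: 14.42
tool_pos: [0.4707, 0.268, 0.2701]
orientation: [1.0, -0.0, -0.0, 0.0]
force: [0.3, -0.5, 0.6]
width: 1.0
finger_force: 0.0
```

Run:
```python
from h import *
plan(.495,.291,.25,0)
snap("top","t8");c,im=snap("wrist","w8")
print(proj(c,(.495,.291,.125)))
ct,it=load("t8")
cv2.imwrite("pics/v8.png",np.hstack([cv2.resize(im,(560,420)),cv2.resize(it[150:260,100:160],(229,420),interpolation=2)])[:,:,::-1])
```

```text
t 14.43 tcp [0.4707 0.268  0.2701] yaw -0.05 F [ 0.3 -0.5  0.6] w 1.0 ff 0.0
  turn first (pi): -0.0003 then shares xyz(60mm): [ 0.404 -0.384  0.334]
[250.95253    168.11448114]
```

View pics/v8.png

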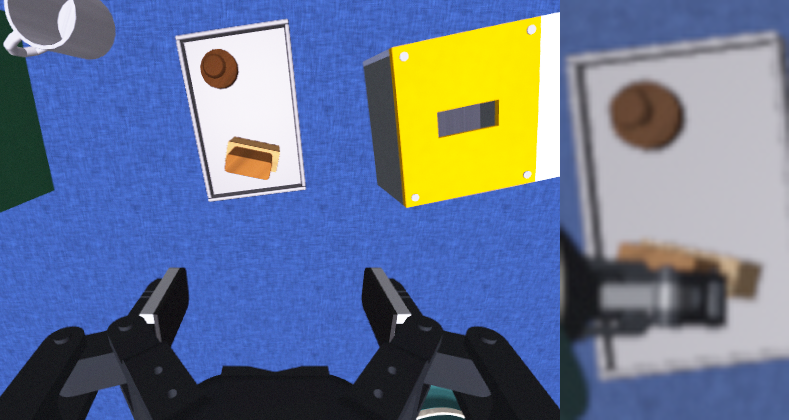

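The wrist view shows the handle's top face around (248,165), long axis tilted ~10°, its darker side face above it, the stamp at (219,68) and the slot at (468,119).

```bash
cat >> h.py <<'E'
def face(im,c,p,z,tol=(6,60,45),r=40):
    h=cv2.cvtColor(cv2.medianBlur(im,3),cv2.COLOR_RGB2HSV).astype(int); x,y=map(int,np.round(p))
    s=np.median(h[y-1:y+2,x-1:x+2].reshape(-1,3),0); m=np.all(abs(h-s)<=tol,2).astype(np.uint8)
    k=np.zeros_like(m); k[max(0,y-r):y+r+1,max(0,x-r):x+r+1]=1
    n,l,st,ce=cv2.connectedComponentsWithStats(m*k,connectivity=4); cn=max(cv2.findContours((l==l[y,x]).astype(np.uint8),0,1)[0],key=len)
    w=np.array([plane(c,v,z)[:2] for v in cn[:,0]]).astype(np.float32)*1000
    (cx,cy),sz,a=cv2.minAreaRect(w); b=cv2.boxPoints(((cx,cy),sz,a)); e=max([b[1]-b[0],b[2]-b[1]],key=np.linalg.norm)
    e=e*np.sign(e[1]); return s,np.array([cx,cy]),np.round(sz,1),np.degrees(np.arctan2(-e[0],e[1])),np.array([proj(c,(*q/1000,z)) for q in b]).round(1)
E
python3 - <<'E'
from h import *
c,im=load("w8"); h=cv2.cvtColor(im,cv2.COLOR_RGB2HSV)
for y in range(136,188,4): print(y,h[y,246])
print(face(im,c,(247,168),.125)); print("slot",slotc(im,c,(468,119),r=45))
E
```

```text
136 [135   4 248]
140 [ 15 143 130]
144 [ 15 136 131]
148 [ 14 150 162]
152 [ 13 174  95]
156 [ 12 184  94]
160 [ 13 178 205]
164 [ 15 181 216]
168 [ 14 178 222]
172 [ 15 179 221]
176 [138  14 223]
180 [133   7 244]
184 [137   7 243]
(array([ 14., 178., 222.]), array([498.61538696, 293.09820557]), array([44.2, 23.9]), np.float32(-8.46888), array([[270. , 179.9],
       [273.6, 155.2],
       [226.6, 148.4],
       [224.2, 173.3]]))
slot (array([540.24835205,  78.18753052]), array([24.3, 57. ]), np.float32(12.138673))
```

Request:
arm_command(increments=[{"x": 0.4,"y": -0.25,"z": 0,"turn": -0.0563,"fingers": 1},{"x": 0,"y": 0,"z": 0,"turn": -0.0563,"fingers": 1},{"x": 0,"y": 0,"z": 0,"turn": -0.0563,"fingers": 1},{"x": 0,"y": 0,"z": 0,"turn": -0.0563,"fingers": 1},{"x": 0,"y": 0,"z": 0,"turn": -0.0563,"fingers": 1},{"x": 0,"y": 0,"z": 0,"turn": -0.0563,"fingers": 1},{"x": 0,"y": 0,"z": 0,"turn": -0.0563,"fingers": 1},{"x": 0,"y": 0,"z": 0,"turn": -0.0563,"fingers": 1}])

```text
clock: 15.52
tool_pos: [0.4946, 0.2833, 0.2703]
orientation: [0.758, 0.652, -0.0, 0.0]
force: [0.3, 0.4, -1.0]
width: 1.002
finger_force: 0.0
```

Request:
arm_command(increments=[{"x": 0,"y": 0,"z": 0,"turn": 0,"fingers": 1},{"x": 0,"y": 0,"z": 0,"turn": 0,"fingers": 1}])

```text
clock: 15.78
tool_pos: [0.4943, 0.2838, 0.2703]
orientation: [0.761, 0.648, -0.0, 0.0]
force: [0.1, 0.5, -0.7]
width: 1.0
finger_force: 0.0
```

Run:
```python
from h import *
c8,i8=load("w8"); c9,i9=snap("wrist","w9"); print(sensors.get_obs()["joint_positions"].round(2))
plan(.497,.292,.2,np.radians(81))
p=proj(c9,(.497,.292,.125)); print(p)
print(face(i9,c9,p,.125))
x0,y0=map(int,p); x0=max(x0-60,0);y0=max(y0-60,0)
cr=[cv2.resize(i[b-45:b+45,a-50:a+50],(400,360),interpolation=0) for i,a,b in((i8,248,163),(i9,x0+60,y0+60))]
cv2.imwrite("pics/v9.png",np.hstack(cr)[:,:,::-1]); print("crop origin",x0+60-50,y0+60-45)
```

```text
[-0.    0.36 -0.72  1.69  0.26  1.19 -0.95]
t 15.82 tcp [0.4943 0.284  0.2703] yaw 80.89 F [-0.2  0.1 -0.1] w 1.004 ff 0.0
  turn first (pi): -0.0006 then shares xyz(60mm): [0.139 0.024 1.172]
[276.40144161 184.8170573 ]
(array([ 15., 175., 230.]), array([495.63644409, 294.44812012]), array([42.8, 18.2]), np.float32(-12.225868), array([[264.2, 203.2],
       [282.7, 204.1],
       [285.4, 161.1],
       [266.2, 160.1]]))
crop origin 226 139
```

View pics/v9.png

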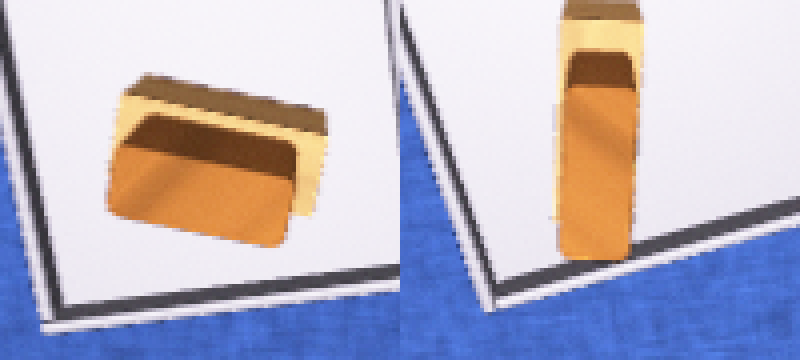

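Both crops show the handle's top as a clean rectangle: left crop centre at full (248.3,167.2), right at (275.2,182.2).

Run:
```python
from h import *
c8,_=load("w8");c9,_=load("w9")
print(tri((c8,(248.3,167.2)),(c9,(275.0,182.2))))
def q(c,P,z=.125):
    W=np.array([plane(c,p,z)[:2] for p in P]); l=(W[0]+W[3]-W[1]-W[2])/2; l*=np.sign(l[1]); w=(W[0]+W[1]-W[2]-W[3])/2
    print(W.mean(0).round(4),np.linalg.norm(l),np.linalg.norm(w),np.degrees(np.arctan2(-l[0],l[1])))
q(c8,[(227.1,154.8),(271.9,162.8),(268.8,179.6),(224.8,170.8)])
q(c9,[(267.3,160.8),(265.3,203.5),(283.3,204),(284.9,161)])
plan(.4958,.2945,.2,np.radians(78.5))
```

```text
(array([0.49563943, 0.29389689, 0.12209894]), np.float64(0.00036199806550174415))
[0.496  0.2936] 0.04269899866853625 0.016028317040143982 -11.033886811605482
[0.4962 0.2942] 0.042548534349244854 0.017184535085024055 -11.494984036010285
t 15.82 tcp [0.4943 0.284  0.2703] yaw 80.89 F [-0.2  0.1 -0.1] w 1.004 ff 0.0
  turn first (pi): 0.0133 then shares xyz(60mm): [ 0.176 -0.01   1.172]
```

Request:
arm_command(increments=[{"x": 0,"y": 0,"z": 0,"turn": 0.0133,"fingers": 0.2},{"x": 0.169,"y": -0.005,"z": 0.2,"turn": 0,"fingers": 0.2},{"x": 0,"y": 0,"z": 0.8,"turn": 0,"fingers": 0.2},{"x": 0,"y": 0,"z": 0.9,"turn": 0,"fingers": 0.2},{"x": 0,"y": 0,"z": 0.4,"turn": 0,"fingers": 0.2},{"x": 0,"y": 0,"z": 0,"turn": 0,"fingers": 0.2},{"x": 0,"y": 0,"z": 0,"turn": 0,"fingers": 0.2}])

```text
clock: 16.7
tool_pos: [0.4961, 0.2952, 0.1331]
orientation: [0.773, 0.634, 0.001, -0.0]
force: [0.7, -0.6, 0.7]
width: 0.601
finger_force: 0.0
```

Run:
```python
from h import *
plan(.4960,.2940,.08,np.radians(78.5))
```

```text
t 16.7 tcp [0.4961 0.2952 0.1331] yaw 78.75 F [ 0.7 -0.6  0.7] w 0.601 ff 0.0
  turn first (pi): 0.0014 then shares xyz(60mm): [-0.019  0.003  0.886]
```

Request:
arm_command(increments=[{"x": -0.019,"y": 0.003,"z": 0.4,"turn": 0.0014,"fingers": 0.2},{"x": 0,"y": 0,"z": 0.48,"turn": 0,"fingers": 0.2},{"x": 0,"y": 0,"z": 0,"turn": 0,"fingers": 0.2},{"x": 0,"y": 0,"z": 0,"turn": 0,"fingers": 0.2},{"x": 0,"y": 0,"z": 0,"turn": 0,"fingers": -1},{"x": 0,"y": 0,"z": 0,"turn": 0,"fingers": -1},{"x": 0,"y": 0,"z": 0,"turn": 0,"fingers": -1},{"x": 0,"y": 0,"z": 0,"turn": 0,"fingers": -1}], newtons=70)

```text
clock: 17.7
tool_pos: [0.4963, 0.2936, 0.0805]
orientation: [0.775, 0.632, 0.001, 0.0]
force: [-0.3, -1.0, 8.8]
width: 0.202
finger_force: 69.4
```

Run:
```python
from h import *
plan(.4960,.2940,.08,np.radians(78.5)); print(sensors.get_obs()["torque"])
```

```text
t 17.7 tcp [0.4963 0.2936 0.0805] yaw 78.47 F [-0.3 -1.   8.8] w 0.202 ff 69.4
  turn first (pi): -0.0002 then shares xyz(60mm): [ 0.006 -0.007  0.009]
[-0.22490632  0.26264669 -0.04324542]
```

Request:
arm_command(increments=[{"x": 0,"y": 0,"z": -0.3,"turn": 0,"fingers": -1},{"x": 0,"y": 0,"z": -0.8,"turn": 0,"fingers": -1},{"x": 0,"y": 0,"z": -0.9,"turn": 0,"fingers": -1},{"x": 0,"y": 0,"z": -0.83,"turn": 0,"fingers": -1},{"x": 0,"y": 0,"z": 0,"turn": -0.0439,"fingers": -1},{"x": 0,"y": 0,"z": 0,"turn": -0.0439,"fingers": -1},{"x": 0,"y": 0,"z": 0,"turn": -0.0439,"fingers": -1}])

```text
clock: 18.58
tool_pos: [0.4955, 0.2933, 0.2506]
orientation: [0.626, 0.78, 0.0, 0.0]
force: [-0.5, 1.0, -0.8]
width: 0.204
finger_force: 68.6
```

Request:
arm_command(increments=[{"x": -0.4,"y": -0.02,"z": 0,"turn": 0,"fingers": -1},{"x": -0.8,"y": -0.02,"z": 0,"turn": 0,"fingers": -1},{"x": -0.8,"y": -0.006,"z": 0,"turn": 0,"fingers": -1},{"x": -0.8,"y": 0,"z": 0,"turn": 0,"fingers": -1},{"x": -0.6,"y": 0,"z": 0,"turn": 0,"fingers": -1},{"x": -0.31,"y": 0,"z": 0,"turn": 0,"fingers": -1},{"x": 0,"y": 0,"z": 0,"turn": 0,"fingers": -1},{"x": 0,"y": 0,"z": 0,"turn": 0,"fingers": -1}])

```text
clock: 19.58
tool_pos: [0.5397, 0.0765, 0.2497]
orientation: [0.627, 0.779, 0.0, -0.0]
force: [0.1, 1.2, -1.3]
width: 0.199
finger_force: 68.6
```

Run:
```python
from h import *
plan(.5407,.0752,.19,np.radians(102.2)); o=sensors.get_obs(); print(o["orientation"].round(4))
c,im=snap("wrist","w10"); z=o["tool_pos"][2]+.0445
p=proj(c,(*o["tool_pos"][:2],z)); print(p,face(im,c,p,z,tol=(7,70,50),r=70))
cv2.imwrite("pics/w10.png",im[:,:,::-1])
```

```text
t 19.57 tcp [0.5397 0.0765 0.2497] yaw 102.28 F [ 0.1  1.2 -1.3] w 0.199 ff 68.6
  turn first (pi): 0.0005 then shares xyz(60mm): [-0.025  0.011  0.995]
[ 6.274e-01  7.787e-01  3.000e-04 -1.000e-04]
[275.22888037 327.61707675] (array([ 14., 178., 223.]), array([539.0559082 ,  78.28207397]), array([17.2, 42.2]), np.float32(12.808813), array([[250.5, 277. ],
       [254.2, 365.3],
       [295.7, 365. ],
       [297.3, 276.6]]))
```

View pics/w10.png

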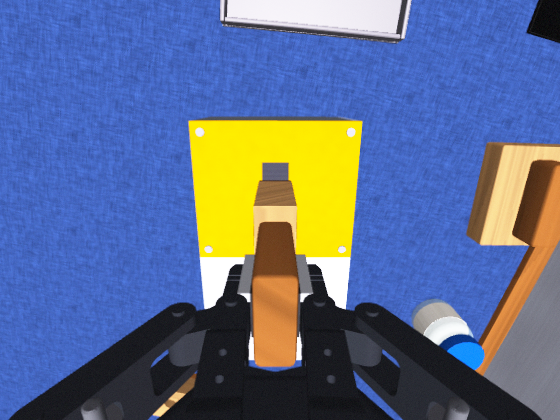

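The block hangs straight over the slot: its visible end at (275,170) lines up with the handle's centre column, 275. Descend to just above the plate.

Request:
arm_command(increments=[{"x": -0.041,"y": 0.015,"z": 0.3,"turn": 0,"fingers": -1},{"x": 0,"y": 0,"z": 0.5,"turn": 0,"fingers": -1},{"x": 0,"y": 0,"z": 0.34,"turn": 0,"fingers": -1},{"x": 0,"y": 0,"z": 0,"turn": 0,"fingers": -1},{"x": 0,"y": 0,"z": 0,"turn": 0,"fingers": -1}])

```text
clock: 20.25
tool_pos: [0.5416, 0.0733, 0.1812]
orientation: [0.628, 0.778, 0.0, -0.0]
force: [-0.3, 0.4, -0.7]
width: 0.204
finger_force: 68.5
```

Run:
```python
from h import *
plan(.5411,.0743,.1405,np.radians(102.2))
c,im=snap("wrist","w11"); s=pose()[0]
cv2.imwrite("pics/v11.png",cv2.resize(im[100:280,190:360],(566,600),interpolation=2)[:,:,::-1])
u=np.array([-np.sin(np.radians(12.2)),np.cos(np.radians(12.2))]);n=np.array([u[1],-u[0]])
for a in(31,-31):
  for b in(13,-13): print(a,b,proj(c,(*(np.array([.5407,.0752])+a/1e3*u+b/1e3*n),.1)).round(1))
```

```text
t 20.25 tcp [0.5416 0.0733 0.1812] yaw 102.22 F [-0.3  0.4 -0.7] w 0.204 ff 68.5
  turn first (pi): 0.0001 then shares xyz(60mm): [ 0.018 -0.004  0.678]
31 13 [291.7 174.6]
31 -13 [256.8 174.6]
-31 13 [290.4 249.8]
-31 -13 [258.2 249.8]
```

View pics/v11.png

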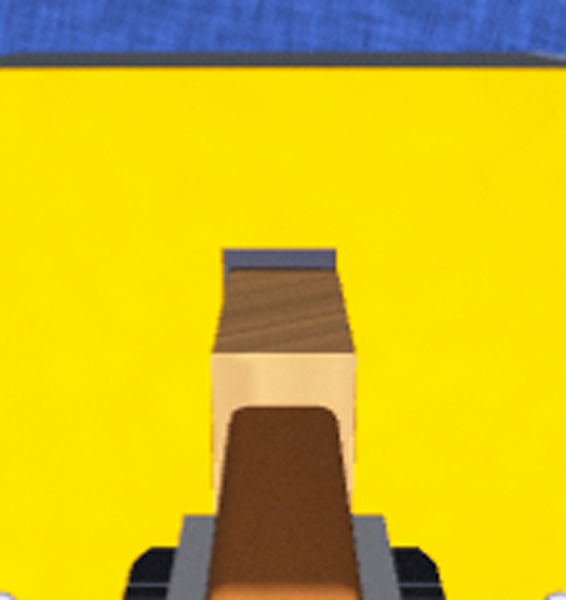

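Crop: slot far edge at row 174.7, columns 256.6–290.8 (predicted 174.6, 256.8–291.7). The block's lower far edge is at row 180.4, columns ≈259–291.

Run:
```python
from h import *
c,im=load("w11"); u=np.array([-np.sin(np.radians(12.2)),np.cos(np.radians(12.2))]);n=np.array([u[1],-u[0]])
g=im[:,:,:].astype(int)
for r in(177,178,180,181,183): print(r,[tuple(map(int,g[r,x])) for x in (*range(255,262),*range(287,294))])
for nm,p,z in(("slotL",(256.6,176),.1),("slotR",(290.8,176),.1),("blkL",(259,180.6),.1057),("blkR",(291,180.6),.1057)):
    w=plane(c,p,z)[:2]-[.5407,.0752]; print(nm,"across",(w@n*1000).round(2),"along",(w@u*1000).round(2))
```

```text
177 [(252, 227, 0), (220, 168, 0), (118, 104, 90), (91, 92, 110), (95, 91, 112), (94, 93, 113), (93, 93, 113), (89, 89, 109), (93, 92, 111), (89, 89, 108), (103, 88, 73), (243, 202, 0), (252, 228, 0), (252, 228, 0)]
178 [(252, 228, 0), (220, 168, 0), (118, 101, 89), (94, 92, 112), (92, 92, 110), (92, 91, 114), (95, 93, 112), (95, 93, 112), (91, 90, 110), (88, 90, 108), (108, 92, 77), (243, 206, 0), (252, 229, 0), (252, 228, 0)]
180 [(252, 228, 0), (237, 189, 0), (142, 117, 85), (94, 93, 110), (77, 71, 78), (71, 61, 62), (73, 60, 60), (79, 74, 87), (80, 72, 84), (80, 73, 88), (93, 72, 51), (243, 203, 0), (252, 227, 0), (252, 230, 0)]
181 [(252, 228, 0), (236, 190, 0), (145, 116, 82), (97, 90, 98), (93, 74, 60), (108, 75, 46), (118, 83, 53), (118, 83, 53), (112, 80, 46), (117, 81, 52), (115, 82, 49), (226, 173, 0), (250, 221, 0), (252, 228, 0)]
183 [(252, 229, 0), (237, 191, 0), (144, 115, 84), (126, 95, 78), (140, 101, 62), (137, 99, 61), (140, 100, 64), (124, 91, 52), (134, 95, 59), (130, 94, 61), (129, 93, 61), (136, 100, 60), (245, 206, 0), (252, 229, 0)]
slotL across -13.16 along 29.96
slotR across 12.33 along 29.96
blkL across -11.13 along 27.84
blkR across 12.22 along 27.84
```

Request:
arm_command(increments=[{"x": 0.03,"y": -0.014,"z": 0,"turn": 0,"fingers": -1},{"x": 0,"y": 0,"z": 0.06,"turn": 0,"fingers": -1},{"x": 0,"y": 0,"z": 0.06,"turn": 0,"fingers": -1},{"x": 0,"y": 0,"z": 0.06,"turn": 0,"fingers": -1},{"x": 0,"y": 0,"z": 0,"turn": 0,"fingers": -1}])

```text
clock: 20.92
tool_pos: [0.5401, 0.0744, 0.1697]
orientation: [0.628, 0.778, -0.0, -0.0]
force: [-0.0, -0.3, -2.3]
width: 0.201
finger_force: 68.5
```

No contact force, and the face is already below the plate top. Continue down.

Request:
arm_command(increments=[{"x": 0,"y": 0,"z": 0.1,"turn": 0,"fingers": -1},{"x": 0,"y": 0,"z": 0.1,"turn": 0,"fingers": -1},{"x": 0,"y": 0,"z": 0.1,"turn": 0,"fingers": -1},{"x": 0,"y": 0,"z": 0,"turn": 0,"fingers": -1}])

```text
clock: 21.42
tool_pos: [0.54, 0.0744, 0.1515]
orientation: [0.628, 0.778, -0.0, -0.0]
force: [0.5, 0.2, -1.2]
width: 0.205
finger_force: 68.5
```

Request:
arm_command(increments=[{"x": 0,"y": 0,"z": 0.1,"turn": 0,"fingers": -1},{"x": 0,"y": 0,"z": 0.09,"turn": 0,"fingers": -1},{"x": 0,"y": 0,"z": 0,"turn": 0,"fingers": -1},{"x": 0,"y": 0,"z": 0,"turn": 0,"fingers": -1}])

```text
clock: 21.92
tool_pos: [0.5403, 0.0745, 0.1408]
orientation: [0.628, 0.778, 0.0, -0.0]
force: [-0.7, 0.4, -2.4]
width: 0.205
finger_force: 68.5
```

Run:
```python
from h import *
plan(.5402,.0744,.1405,np.radians(102.2))
c,im=snap("wrist","w12"); ct,it=snap("top","t12"); cs,isc=snap("scene","s12")
o=pose()[0]; z=o[2]+.0445; p=proj(c,(*o[:2],z)); print(face(im,c,p,z,tol=(7,70,50),r=70)[1:4])
cv2.imwrite("pics/v12.png",cv2.resize(isc[140:320,120:460],(793,420),interpolation=2)[:,:,::-1])
```

```text
t 21.93 tcp [0.5403 0.0745 0.1408] yaw 102.19 F [-0.7  0.4 -2.4] w 0.205 ff 68.5
  turn first (pi): -0.0001 then shares xyz(60mm): [-0.002 -0.002  0.005]
(array([539.71350098,  75.77529144]), array([17.2, 44.2]), np.float32(12.698067))
```

View pics/v12.png

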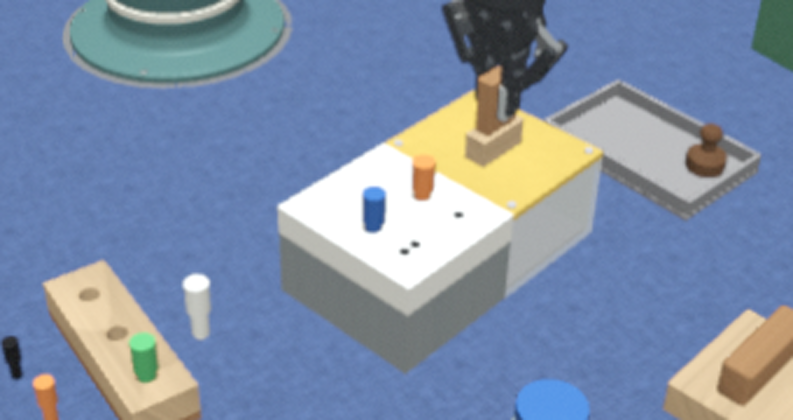

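The scene crop shows both pegs standing down in their sockets: orange at crop (423,178) next to the single dot, blue at (374,209) next to the pair. The block is through the slot at (492,130), the green peg (144,357) and stamp (707,150) are untouched, and the forces are near zero.

```bash
python3 -c "
from plant import workorder; print(workorder.sign_off())"
```

```text
the job is handed in; nothing more can be done
None
```

The job is handed in at about 22 s: orange peg seated in socket 1, then blue in socket 2, and the border block held through the slot with its carved face about 35 mm below the plate top by the arm's pose reading; the sign-off gave no verdict.

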